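Open the bedside key box past its spring catch

TASK

Open the key box: with a fingertip press the steel spring catch bar down at its bare end, and while it is held down push the lid along over the catch until it is fully open; then let go so that the catch springs up and locks the lid open. Only press and push: do not lift or tip the box or shove it along the stool, and leave the other things where they are.

Things in the scene. Friction and masses are not known exactly. Their poses are not given: they have to be found in the camera images.
- keybox: Loose wooden key box with sliding lid, 130 (x) x 270 (y) x 70 mm tall, 1.4 kg. Origin: centre of its underside; z up; +y, along its length, is the way the lid opens; the catch bar runs along its -x long side. Beside the bar, from y = -80 mm on, a wall at x = -23 to -15 mm is 52 mm tall; the deck at the -y end and under the bar is at z = 34 mm, lower than the bar even when pressed.
- lid (a joint): Sliding wooden lid, 120 x 120 mm, box z = 53 to 68 mm. 0 = closed, 0.090 m = fully open (end stop), towards the box's +y; friction about 0.8 N, no spring. Its edge overhangs the catch bar and has two 16 mm notches for the catch's tooth, one per locked position (closed, fully open); with the tooth in a notch it has about 3 mm of play.
- catch (a joint): Spring catch: steel bar, 36 x 175 mm (box x = -64 to -28, y = -130 to 45 mm), moves straight down. 0 = up, 0.008 m = on its stop; 2.2 N starts it, 4.5 N at the stop. Its tooth stands in a notch of the lid and locks it; over 5 mm down (aim for the stop) it is clear and the lid slides over it. Let go with the lid at 0.090, the tooth springs into the second notch.
- catch_pad (a point): Centre of the top of the bar's bare end (36 mm in x, 50 mm in y), at x = -46, y = -105, z = 50 mm in the box frame when up; moves down with the bar; axes as the box's. The rest of the bar lies under the lid and comes bare behind the lid as it slides, so a fingertip can stay pressed on the bar and slide along it with the lid.
- lid_end (a point): Top edge of the lid's upright end face (facing the box's -y), above the middle of the bar's width; moves with the lid; axes as the box's. The face is 15 mm high and 120 mm wide: a fingertip pressing the bar behind it pushes the lid here. With the lid closed it lies 25 mm in +y of catch_pad and 18 mm higher.
- glass: Bystander: steel drinking glass, open cup 68 mm across, 100 mm tall. Origin: centre of its underside.
- bowl: Bystander: green ceramic bowl of hair pins, 110 mm across, 45 mm tall. Origin: centre of its underside.
- specholder: Bystander: wooden spectacle holder, square 70 mm foot with an upright post, 99 mm tall. Origin: centre of its underside.
- tubebox: Bystander: yellow tube-shaped plastic box with snap lid, standing upright, 52 mm across, 108 mm tall. Origin: centre of its underside.
- balmjar: Bystander: small closed jar, 52 mm across, 42 mm tall. Origin: centre of its underside.
- comb: Bystander: dark wooden comb lying flat, 32 x 130 x 8 mm. Origin: centre of its underside.

How it is judged:
On the way, in this order (a step that is already met when the one before it is completed fails the run):
1. the catch is pressed down while the lid is still closed (value of joint catch above 0.005 m and value of joint lid below 0.006 m and contact force between the fingers and keybox above 0.5 N), for 0.1 s.
2. with the catch down, the lid has slid over it (value of joint catch above 0.0035 m and value of joint lid above 0.025 m), for 0.05 s.
At the end, for the whole second after the job is handed in: The lid is fully open (within 4 mm of its 90 mm stop) and at rest, the catch has sprung back up (within 2 mm) into the lid's second notch, and the box stands flat within 40 mm of where it stood (value of joint lid above 0.086 m and value of joint catch below 0.002 m and distance of keybox from where it was at the start of the episode below 0.04 m and angle between keybox's own z axis and vertical below 0.05 rad and velocity of joint lid below 0.01 m/s and linear speed of keybox below 0.01 m/s); the robot touches nothing.
It fails at once if the box is lifted (over 8 mm) (height (world z) of keybox above 0.008 m).
It fails at once if the box is tipped (angle between keybox's own z axis and vertical above 0.12 rad).
It fails at once if the box is shoved along by more than 40 mm (distance of keybox from where it was at the start of the episode above 0.04 m).
It fails at once if one of the other things is knocked, moved or lifted (over 25 mm) (distance of any of glass, bowl, specholder, tubebox, balmjar, comb from where it was at the start of the episode above 0.025 m).
It also fails if it takes over 40 s, if anything falls off the work surface, if the arm or the gripper's body presses on something with over 40 N, if the wrist force passes 120 N, or if a joint passes its speed limit or range.

ROBOT

A 7-joint arm with a two-finger parallel gripper is mounted at the origin on the work surface. World frame = base frame: x ahead of the robot, y to its left, z up, the work surface at z = 0. Lengths are in m, angles in rad, forces in N, time in s.
With the tool pointing down it reaches from about 0.425 to 0.925 m from the base axis. Payload 6.8 kg.
Tool frame: the origin (TCP) lies at the centre of the arm's flange, where the gripper is bolted on; the fingertips stand 173 mm ahead of it and the grasp point (between the pads) lies 155 mm ahead of it; z points along the fingers, y is the direction in which the jaws open and shut (so a half turn about z gives the same grasp; the last joint's range is limited). The gripper opens to 85 mm and grips with 20 to 120 N. Pads are 22 mm wide; open, the fingers measure 114 mm over their backs; the gripper's body (76 mm by 85 mm) begins 54 mm behind the grasp point. The pads swing forward as they close: fully open they stand 13 mm farther back than shut.
Start: joints at [1.227, 0.477, 0.022, 1.555, -0.011, 1.109, -0.083], TCP at [0.158, -0.656, 0.405] pointing down, gripper open.
Joint ranges: [-2.96, 2.96], [-0.34, 2.1], [-1.41, 1.46], [0.24, 2.44], [-1.37, 4.51], [0.17, 1.92], [-2.96, 2.96]. Speed limits (rad/s): [2.39, 2.39, 3.14, 3.14, 3.14, 3.14, 3.14].

INTERFACE

Orientations are given as a rotation vector (axis times angle).
In Python, from bench import readout, grab_frame, camera_model, r gives the robot as it stands.
- The arm moves only by the tool apply_moves, never from a script. Its argument "deltas" is a list of rows, each an object with "xyz": the shift along the world's x, y, z in m, a list of three; "turn": the turn about the world's z in rad. In form: [{"xyz": [dx, dy, dz], "turn": turn}, ...]. A call has 1 to 12 rows; each row shifts and turns the commanded pose from where the row before left it; what a row does not reach is not made up. A row lasts 1/12 s, in which the tool goes at most 41.7 mm and 7.16 degrees, less where a joint would pass 70% of its speed; a pose out of reach is approached as far as the arm can. A call with a gripper value outside its range is refused whole. "claw" is the gripper's target within -1 to 1 (shut at 1, half-way at 0, fully open at -1), set as the call begins (left out, the last holds). The fingers move at their own pace and stop on an object; "squeeze" is the grip in N (left out, the last holds). Time passes only in rows, so rows that do not move let the fingers close. It gives the time, the measured TCP pose, the force and the opening at its end, in the units of the state.
- readout.get_obs(): the state, without advancing time (a new reading comes with each control period).
- grab_frame(name): name is "scene" or "side" or "wrist"; returns the picture (420x560x3 uint8, red, green, blue); there is no depth.
- camera_model(name): a dict with "intrinsics" (3x3 intrinsics, pixels), "R" (3x3) and "t" (3): a world point X has camera coordinates R X + t. Camera axes: x right, y down, z forward; pixel columns grow to the right and rows downward; lengths in m; the calibration is good to about 2 mm. The wrist camera is an equidistant fisheye: a pixel r from the principal point sees the ray r / f radians off the axis. A picture is of the moment at which its call begins: read the wrist's pose just before it. camera_model takes no time and is no camera call; for the wrist camera it gives the pose at the moment of the call.
- r.hand_in(): hands the job in, once; it reports no verdict.
The state is a dict: "clock": time; "joints": joint angles; "qvel": joint speeds; "tau": joint torques, N m; "tcp_pos": TCP position; "orientation": TCP orientation; "contact_force": force on the tool from outside, world axes, zero at the start; "moment": the same for the moment, N m; "grip_width": finger opening in m.
Only numpy, scipy, OpenCV 4.12 (cv2) and the standard library are available. Lean on these libraries where they do the work, as an engineer would, in place of code of your own. Each camera call takes 0.05 s, during which the arm holds its last target.

## Working session

There is one attempt and no reset: what is moved stays moved. The work goes in short steps, Python scripts to look and compute and a tool call to move; the robot and the scene stay as the last step left them, time stands still between calls to the robot, and variables do not carry over. Pictures are saved under pics/ and viewed, and the job is handed in when it is done.

Besides the shell and the picture viewer there is one more tool, called after "Call:" as name(argument=value, ...) on one line, values as JSON. apply_moves: Moves the arm, as the interface text tells. Its arguments: {"type":"object","properties":{"deltas":{"type":"array"},"claw":{"type":"number"},"squeeze":{"type":"number"}},"required":["deltas"]}

```bash
mkdir -p pics; ls; python3 - <<'E'
from bench import readout, grab_frame, camera_model, r
import cv2
for n in ("scene","side","wrist"):
    f=grab_frame(n); cv2.imwrite(f"pics/{n}0.png",f[:,:,::-1])
    m=camera_model(n); print(n,m)
o=readout.get_obs(); print(o)
E
```

```text
pics
scene {'intrinsics': array([[458.36015328,   0.        , 283.07425513],
       [  0.        , 458.36015328, 206.15935439],
       [  0.        ,   0.        ,   1.        ]]), 'R': array([[-0.09299261,  0.99546476,  0.0200573 ],
       [ 0.51522379,  0.06534855, -0.85456072],
       [-0.85199579, -0.06913383, -0.51896405]]), 't': array([-1.13911807e-03, -2.20833424e-01,  1.57563492e+00])}
side {'intrinsics': array([[503.16871776,   0.        , 272.86794199],
       [  0.        , 503.16871776, 209.17764313],
       [  0.        ,   0.        ,   1.        ]]), 'R': array([[-0.98628763, -0.16437358,  0.01476599],
       [-0.10312223,  0.54395446, -0.83275407],
       [ 0.12885074, -0.82285774, -0.55344613]]), 't': array([0.56857631, 0.1124124 , 1.09444425])}
wrist {'intrinsics': array([[325.1922621 ,   0.        , 281.8074446 ],
       [  0.        , 325.1922621 , 204.77464104],
       [  0.        ,   0.        ,   1.        ]]), 'R': array([[ 0.23459784, -0.97208937, -0.00247147],
       [-0.92831306, -0.2247861 ,  0.29615212],
       [-0.28844188, -0.06718235, -0.95513759]]), 't': array([-0.67334892, -0.03768875,  0.38019495])}
{'clock': 0.15, 'joints': array([ 1.22687773,  0.477611  ,  0.02237006,  1.55617929, -0.0114963 ,
        1.10933544, -0.08307541]), 'qvel': array([ 0.00011733, -0.00059091, -0.00203126, -0.00230779, -0.0005377 ,
        0.00174051, -0.00178056]), 'tau': array([ 2.60910463e-03, -5.96927798e+01,  1.60984877e+00, -2.81489038e+01,
        1.26355331e-02,  6.45951979e-03, -9.36629078e-06]), 'tcp_pos': array([ 0.15765736, -0.65611995,  0.40396787]), 'orientation': array([-3.11840773e+00, -3.69440217e-01,  4.33117330e-04]), 'contact_force': array([-0.38691119, -0.11936597,  1.00744311]), 'moment': array([ 0.03580366, -0.00496887, -0.04168392]), 'grip_width': 0.08575804403186314}
```

View pics/scene0.png

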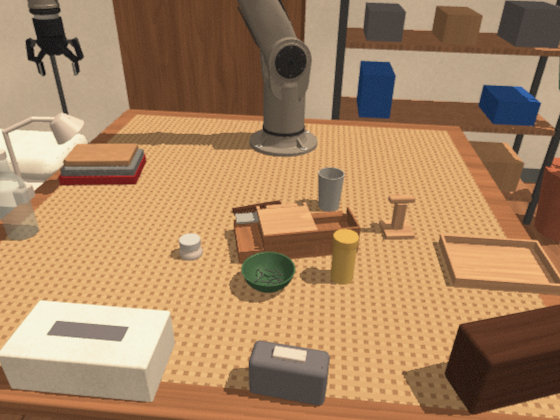

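View pics/side0.png

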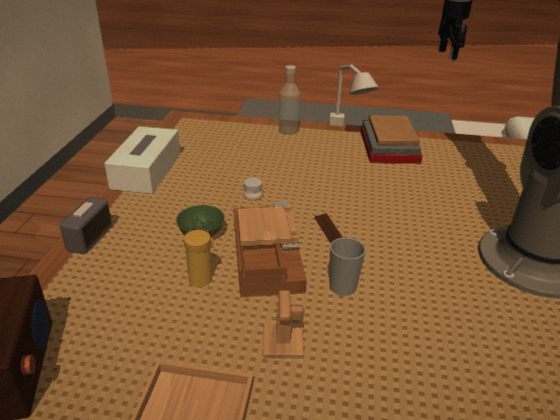

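View pics/wrist0.png

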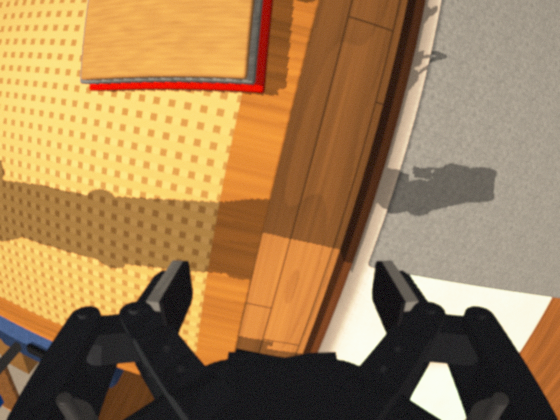

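```bash
python3 - <<'E'
import cv2
a=cv2.imread("pics/scene0.png")[180:300,170:370]; cv2.imwrite("pics/s1.png",cv2.resize(a,None,fx=4,fy=4,interpolation=cv2.INTER_CUBIC))
a=cv2.imread("pics/side0.png")[170:310,200:360]; cv2.imwrite("pics/d1.png",cv2.resize(a,None,fx=4,fy=4,interpolation=cv2.INTER_CUBIC))
E
```

```text
(no output)
```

View pics/s1.png

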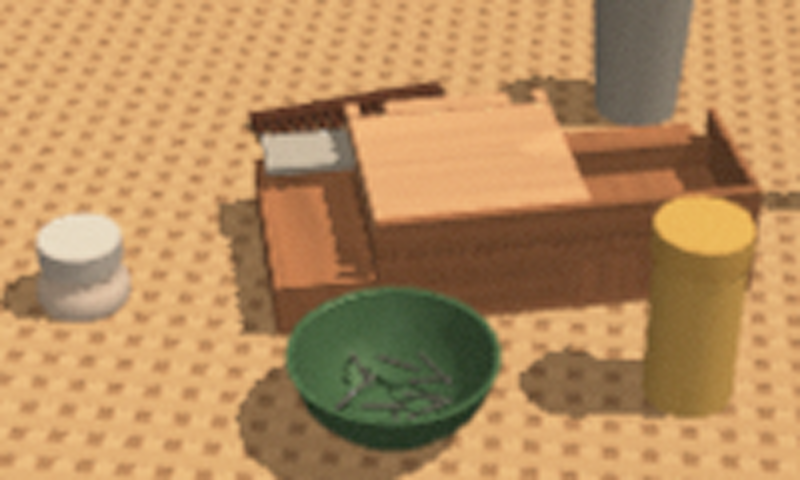

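View pics/d1.png

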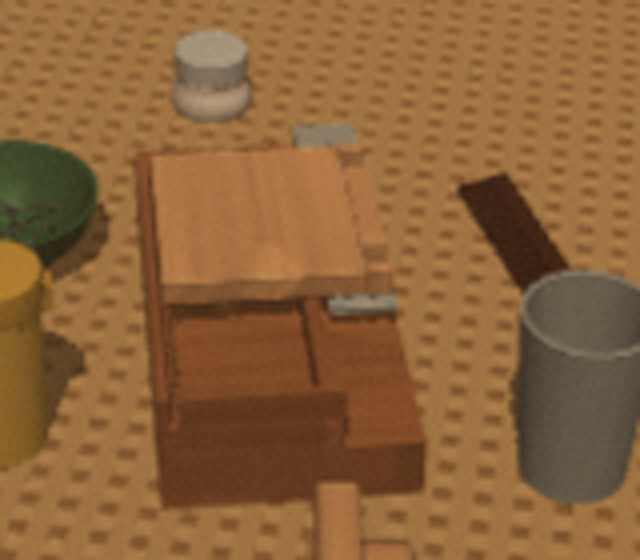

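```bash
cat > h.py <<'E'
import numpy as np
from bench import camera_model
def proj(n,X):
    m=camera_model(n); c=np.atleast_2d(X)@m["R"].T+m["t"]; p=c@m["intrinsics"].T; return p[:,:2]/p[:,2:]
def ray(n,uv,z):
    m=camera_model(n); d=m["R"].T@np.linalg.inv(m["intrinsics"])@np.array([*uv,1.]); C=-m["R"].T@m["t"]; return C+d*(z-C[2])/d[2]
def world(p,X):
    X=np.atleast_2d(X)/1000.; c,s=np.cos(p[2]),np.sin(p[2])
    return np.c_[p[0]+c*X[:,0]-s*X[:,1],p[1]+s*X[:,0]+c*X[:,1],X[:,2]]
E
python3 - <<'E'
from h import *
from scipy.optimize import least_squares
S=lambda u,v:(170+u/4,180+v/4); D=lambda u,v:(200+u/4,170+v/4)
pts=[("scene",S(377,220),(60,-80,68)),("scene",S(590,198),(60,40,68)),("scene",S(262,137),(-64,-130,50)),("scene",S(265,173),(-28,-130,50)),
("scene",S(285,330),(65,-135,0)),("side",D(165,505),(65,135,0)),("side",D(422,487),(-65,135,0)),
("side",D(295,130),(-28,-130,50)),("side",D(355,127),(-64,-130,50)),("side",D(397,297),(-64,45,50)),("side",D(165,290),(60,40,68))]
def f(p): return np.concatenate([(proj(n,world(p,X))[0]-uv) for n,uv,X in pts])
r_=least_squares(f,[.6,-.05,0],loss="soft_l1"); print(r_.x); print(f(r_.x).reshape(-1,2).round(1))
p=r_.x; print("pad",world(p,(-46,-105,50)),"lidend",world(p,(-46,-80,68)))
for n,uv,z in [("scene",(330,208),0.0),("side",D(580,490),0.),("side",D(490,185),0.008),("scene",(190,255),0)]: print(n,ray(n,uv,z))
E
```

```text
[0.57649616 0.080024   0.28039717]
[[-0.4 -0.5]
 [ 0.7 -0. ]
 [-0.5 -1.2]
 [ 0.3 -2. ]
 [-1.9  1.1]
 [-0.2  2. ]
 [ 1.1  1.9]
 [-0.7 -1.1]
 [-0.6 -1.1]
 [ 0.7  1.7]
 [-1.3 -1.4]]
pad [[ 0.56135008 -0.03360521  0.05      ]] lidend [[ 0.55443164 -0.00958157  0.068     ]]
scene [0.41718192 0.1644366  0.        ]
side [0.40166321 0.17466973 0.        ]
side [ 0.46783708 -0.07441275  0.008     ]
scene [ 0.65899873 -0.14623164  0.        ]
```

Call:
apply_moves(deltas=[{"xyz":[0.025,0.02,0],"turn":0.045},{"xyz":[0.025,0.025,0],"turn":0},{"xyz":[0.025,0.025,0],"turn":0},{"xyz":[0.025,0.025,0],"turn":0},{"xyz":[0.02,0.025,0],"turn":0},{"xyz":[0.02,0.025,0],"turn":0},{"xyz":[0.02,0.025,0],"turn":0},{"xyz":[0.02,0.025,0],"turn":0},{"xyz":[0.02,0.025,0],"turn":0},{"xyz":[0.02,0.025,0],"turn":0},{"xyz":[0.02,0.025,0],"turn":0},{"xyz":[0.02,0.025,0],"turn":0}], claw=1, squeeze=30)

```text
clock: 1.15
tcp_pos: [0.4183, -0.3599, 0.4046]
orientation: [-3.111, -0.439, 0.0]
contact_force: [0.2, -0.9, -0.1]
grip_width: -0.0
```

Call:
apply_moves(deltas=[{"xyz":[0.02,0.03,0],"turn":0},{"xyz":[0.02,0.03,0],"turn":0},{"xyz":[0.02,0.03,0],"turn":0},{"xyz":[0.02,0.03,0],"turn":0},{"xyz":[0.02,0.03,0],"turn":0},{"xyz":[0.02,0.03,0],"turn":0},{"xyz":[0.01,0.03,0],"turn":0},{"xyz":[0.01,0.03,0],"turn":0},{"xyz":[0,0.03,0],"turn":0},{"xyz":[0,0.03,0],"turn":0},{"xyz":[0,0.02,0],"turn":0},{"xyz":[0,0,0],"turn":0}])

```text
clock: 2.15
tcp_pos: [0.5576, -0.0356, 0.4047]
orientation: [-3.106, -0.451, -0.0]
contact_force: [1.1, 0.5, -0.2]
grip_width: -0.0
```

```bash
python3 - <<'E'
from bench import readout, grab_frame, camera_model, r
import cv2
o=readout.get_obs(); print(o["clock"],o["tcp_pos"],o["orientation"],o["grip_width"])
for n in ("scene","side","wrist"):
    f=grab_frame(n)[:,:,::-1]
    cv2.imwrite(f"pics/{n}2.png",f)
import numpy as np
a=[cv2.resize(cv2.imread(f"pics/{n}2.png"),(400,300)) for n in("scene","side")]
cv2.imwrite("pics/both2.png",np.hstack(a))
E
```

```text
2.15 [ 0.55757842 -0.03561657  0.40468058] [-3.10633782e+00 -4.51251505e-01 -4.16718820e-04] -4.962562326036865e-05
```

View pics/both2.png

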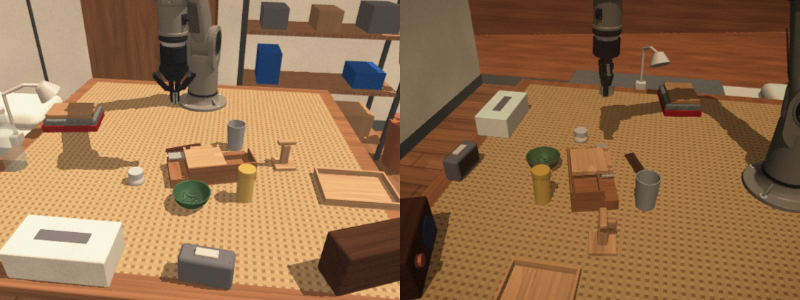

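View pics/wrist2.png

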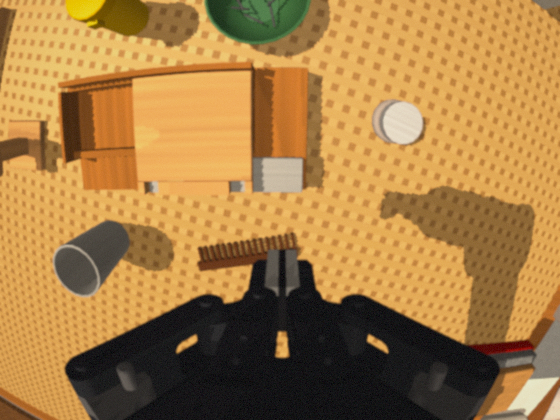

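```bash
python3 - <<'E'
import cv2
a=cv2.imread("pics/wrist2.png")[50:210,50:320]; cv2.imwrite("pics/w2c.png",cv2.resize(a,None,fx=2.9,fy=2.9,interpolation=cv2.INTER_CUBIC))
E
```

```text
(no output)
```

View pics/w2c.png

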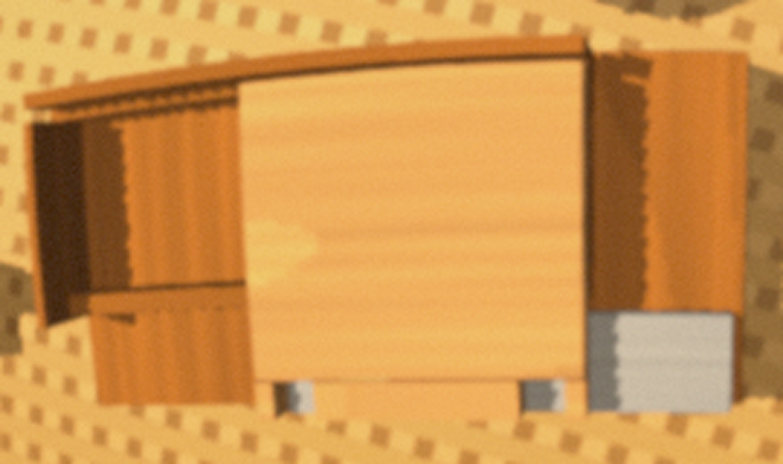

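```bash
cat >> h.py <<'E'
def fproj(X):
    m=camera_model("wrist"); c=(np.atleast_2d(X)@m["R"].T+m["t"]); K=m["intrinsics"]
    rr=np.hypot(c[:,0],c[:,1]); th=np.arctan2(rr,c[:,2])
    return np.c_[K[0,2]+K[0,0]*th*c[:,0]/rr,K[1,2]+K[1,1]*th*c[:,1]/rr]
E
python3 - <<'E'
from h import *
from scipy.optimize import least_squares
W=lambda u,v:(50+u/2.9,50+v/2.9)
pts=[(W(732,313),(-28,-130,50)),(W(732,411),(-64,-130,50)),(W(747,52),(65,-135,34)),(W(583,60),(60,-80,68)),(W(240,82),(60,40,68)),(W(96,402),(-65,135,34))]
def f(p): return np.concatenate([(fproj(world(p,X))[0]-uv) for uv,X in pts])
s=least_squares(f,[.58,.08,.28],loss="soft_l1"); p=s.x; print(p); print(f(p).reshape(-1,2).round(1))
print("pad",world(p,(-46,-105,50)),world(p,(-46,-5,42)))
from bench import readout
from scipy.spatial.transform import Rotation as R
o=readout.get_obs();print(o["tcp_pos"],R.from_rotvec(o["orientation"]).as_matrix().round(3))
E
```

```text
[0.57973977 0.07827842 0.27321479]
[[ 0.3  0.6]
 [-0.5  1.3]
 [ 0.4 -0.1]
 [ 0.  -2.4]
 [-1.2 -1.8]
 [ 0.5  1.5]]
pad [[ 0.56377796 -0.03523907  0.05      ]] [[0.53679512 0.06105178 0.042     ]]
[ 0.55759592 -0.04193389  0.40450232] [[ 0.961  0.277 -0.   ]
 [ 0.277 -0.961 -0.001]
 [-0.001  0.001 -1.   ]]
```

Call:
apply_moves(deltas=[{"xyz":[0.003,0.003,-0.02],"turn":0},{"xyz":[0.003,0.003,-0.02],"turn":0},{"xyz":[0,0,-0.02],"turn":0},{"xyz":[0,0,-0.02],"turn":0},{"xyz":[0,0,-0.02],"turn":0},{"xyz":[0,0,-0.02],"turn":0},{"xyz":[0,0,-0.015],"turn":0},{"xyz":[0,0,-0.01],"turn":0},{"xyz":[0,0,-0.01],"turn":0},{"xyz":[0,0,-0.01],"turn":0},{"xyz":[0,0,0],"turn":0},{"xyz":[0,0,0],"turn":0}])

```text
clock: 3.3
tcp_pos: [0.5638, -0.0356, 0.2396]
orientation: [3.111, 0.439, -0.001]
contact_force: [0.3, -0.0, -0.2]
grip_width: 0.0006
```

```bash
cat > look.py <<'E'
import sys,cv2,numpy as np
from bench import readout, grab_frame
k=sys.argv[1]
o=readout.get_obs(); print(o["clock"],o["tcp_pos"],o["contact_force"])
a=grab_frame("scene")[180:280,210:370,::-1]; b=grab_frame("side")[150:310,220:330,::-1]; w=grab_frame("wrist")[:,:,::-1]
a=cv2.resize(a,(480,300),interpolation=cv2.INTER_CUBIC); b=cv2.resize(b,(275,400),interpolation=cv2.INTER_CUBIC)
c=np.zeros((400,755,3),np.uint8); c[:300,:480]=a; c[:,480:]=b
cv2.imwrite(f"pics/l{k}.png",c); cv2.imwrite(f"pics/w{k}.png",w)
E
python3 look.py 3
```

```text
3.3 [ 0.56375157 -0.03559481  0.2396117 ] [ 0.25318983 -0.03198376 -0.20389928]
```

View pics/l3.png

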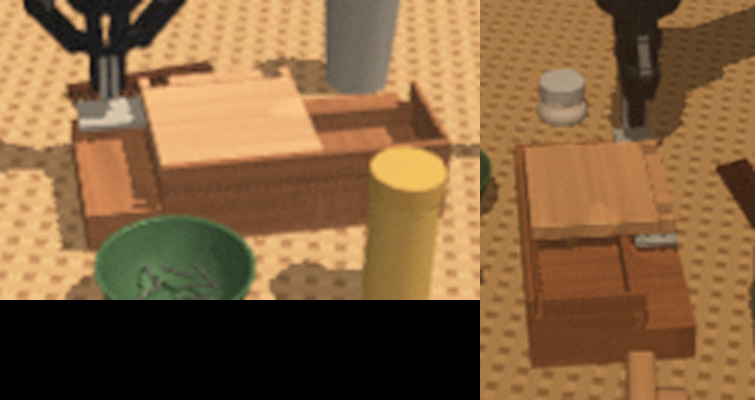

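View pics/w3.png

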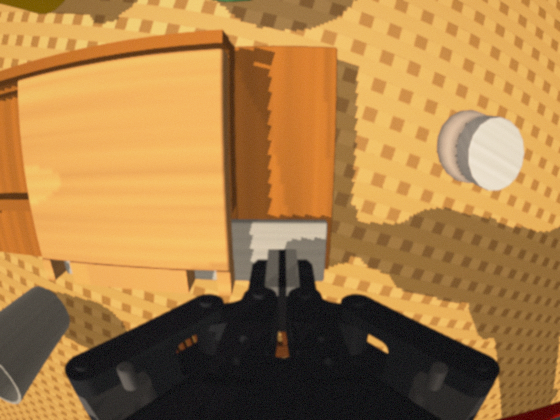

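Call:
apply_moves(deltas=[{"xyz":[0,0,-0.004],"turn":0},{"xyz":[0,0,-0.004],"turn":0},{"xyz":[0,0,-0.004],"turn":0},{"xyz":[0,0,-0.003],"turn":0},{"xyz":[0,0,-0.002],"turn":0},{"xyz":[0,0,-0.002],"turn":0},{"xyz":[0,0,0],"turn":0},{"xyz":[0,0,0],"turn":0}])

```text
clock: 4.12
tcp_pos: [0.5636, -0.0353, 0.2207]
orientation: [3.111, 0.44, -0.001]
contact_force: [-2.1, 0.4, 3.4]
grip_width: -0.0001
```

Call:
apply_moves(deltas=[{"xyz":[0,0,-0.002],"turn":0},{"xyz":[0,0,-0.002],"turn":0},{"xyz":[0,0,-0.001],"turn":0},{"xyz":[0,0,-0.001],"turn":0},{"xyz":[0,0,0],"turn":0},{"xyz":[0,0,0],"turn":0}])

```text
clock: 4.62
tcp_pos: [0.5637, -0.0354, 0.2151]
orientation: [3.11, 0.439, -0.0]
contact_force: [-3.0, -0.2, 7.8]
grip_width: 0.0001
```

Call:
apply_moves(deltas=[{"xyz":[0,0,-0.0005],"turn":0},{"xyz":[0,0,0],"turn":0},{"xyz":[0,0,0],"turn":0}])

```text
clock: 4.87
tcp_pos: [0.5638, -0.0355, 0.215]
orientation: [3.11, 0.439, 0.0]
contact_force: [-3.4, -0.8, 10.9]
grip_width: 0.0003
```

```bash
python3 look.py 4
```

```text
4.8667 [ 0.56376755 -0.03546465  0.21495726] [-3.4194582  -0.79125811 10.92147549]
```

View pics/l4.png

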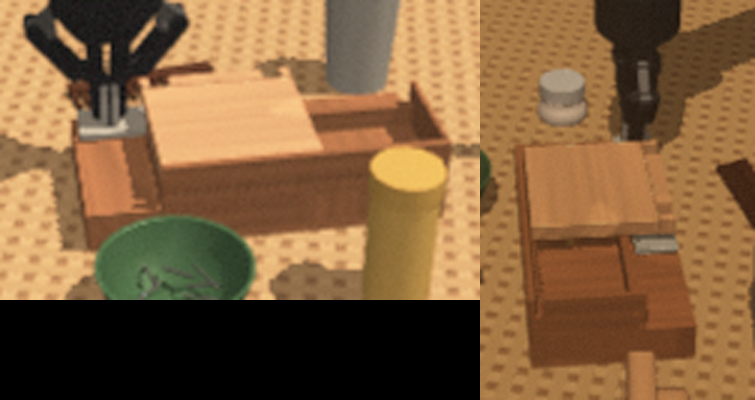

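Call:
apply_moves(deltas=[{"xyz":[-0.0008,0.0029,0],"turn":0},{"xyz":[-0.0008,0.0029,0],"turn":0},{"xyz":[-0.0008,0.0029,0],"turn":0},{"xyz":[-0.0008,0.0029,0],"turn":0},{"xyz":[-0.0008,0.0029,0],"turn":0},{"xyz":[-0.0008,0.0029,0],"turn":0},{"xyz":[-0.0008,0.0029,0],"turn":0},{"xyz":[-0.0008,0.0029,0],"turn":0},{"xyz":[0,0,0],"turn":0}])

```text
clock: 5.77
tcp_pos: [0.5586, -0.0133, 0.2153]
orientation: [3.109, 0.438, 0.006]
contact_force: [1.5, -4.0, 8.4]
grip_width: 0.0001
```

```bash
python3 look.py 5
```

```text
5.7667 [ 0.55861182 -0.01328658  0.21529795] [ 1.5456182  -3.9527327   8.36108387]
```

View pics/l5.png

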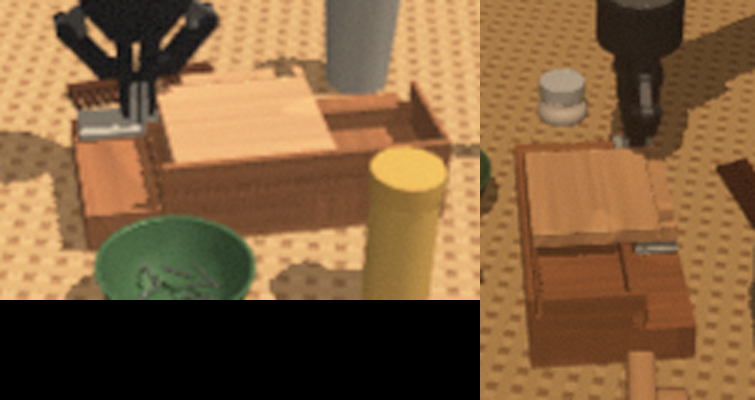

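View pics/w5.png

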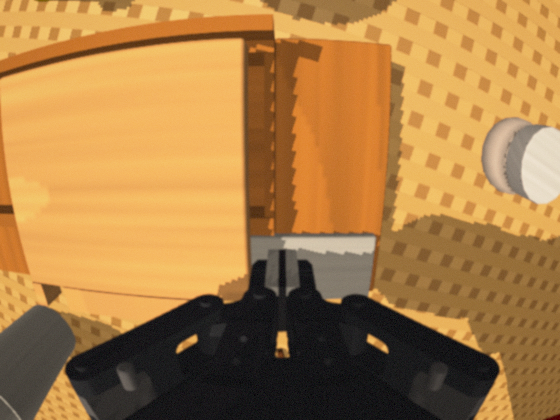

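Call:
apply_moves(deltas=[{"xyz":[-0.0011,0.0039,-0.0003],"turn":0},{"xyz":[-0.0011,0.0039,0],"turn":0},{"xyz":[-0.0011,0.0039,0],"turn":0},{"xyz":[-0.0011,0.0039,0],"turn":0},{"xyz":[-0.0011,0.0039,0],"turn":0},{"xyz":[-0.0011,0.0039,0],"turn":0},{"xyz":[-0.0011,0.0039,0],"turn":0},{"xyz":[-0.0011,0.0039,0],"turn":0},{"xyz":[0,0,0],"turn":0}])

```text
clock: 6.67
tcp_pos: [0.5501, 0.0176, 0.2153]
orientation: [3.108, 0.437, 0.007]
contact_force: [1.3, -5.1, 9.8]
grip_width: 0.0005
```

```bash
python3 look.py 6
```

```text
6.6667 [0.55014023 0.01764142 0.2153206 ] [ 1.27632035 -5.06522501  9.8113736 ]
```

View pics/l6.png

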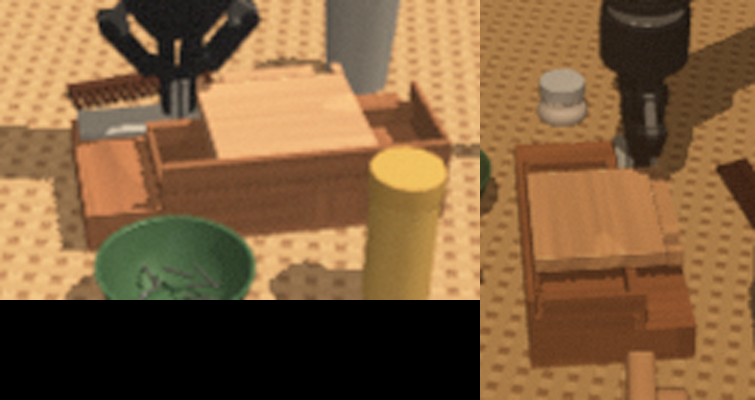

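View pics/w6.png

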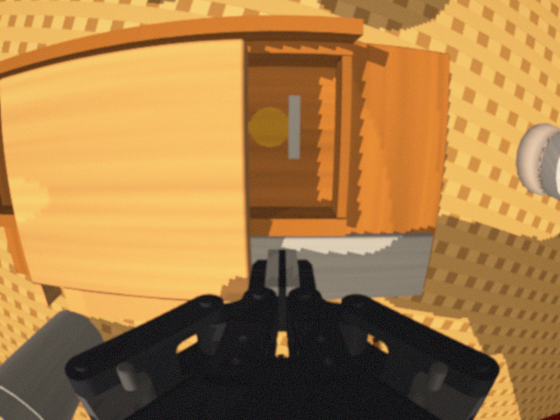

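Call:
apply_moves(deltas=[{"xyz":[-0.0011,0.0039,0],"turn":0},{"xyz":[-0.0011,0.0039,0],"turn":0},{"xyz":[-0.0011,0.0039,0],"turn":0},{"xyz":[-0.0011,0.0039,0],"turn":0},{"xyz":[-0.0011,0.0039,0],"turn":0},{"xyz":[-0.0011,0.0039,0],"turn":0},{"xyz":[-0.0011,0.0039,0],"turn":0},{"xyz":[-0.0011,0.0039,0],"turn":0},{"xyz":[-0.0011,0.0039,0],"turn":0},{"xyz":[0,0,0],"turn":0}])

```text
clock: 7.65
tcp_pos: [0.5403, 0.0527, 0.2154]
orientation: [3.108, 0.437, 0.007]
contact_force: [1.2, -6.4, 11.2]
grip_width: 0.0001
```

```bash
python3 look.py 7
```

```text
7.65 [0.54034238 0.05267554 0.21536136] [ 1.22270056 -6.44972786 11.1683219 ]
```

View pics/l7.png

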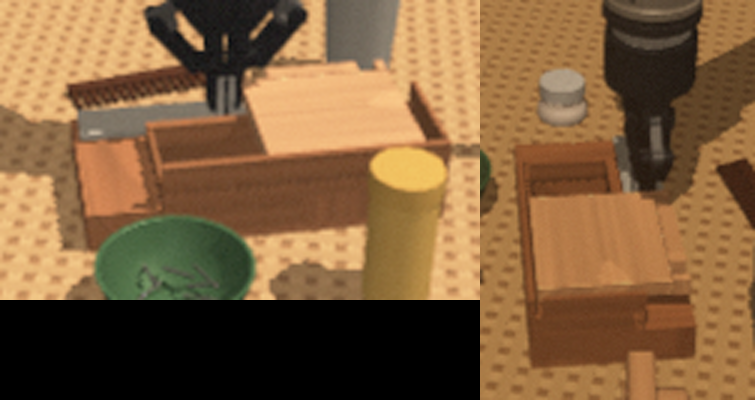

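View pics/w7.png

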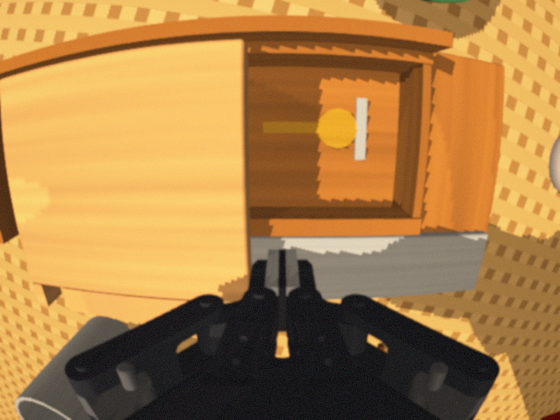

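Call:
apply_moves(deltas=[{"xyz":[-0.0003,0.0012,0],"turn":0},{"xyz":[-0.0003,0.0012,0],"turn":0},{"xyz":[-0.0003,0.0012,0],"turn":0},{"xyz":[-0.0003,0.0012,0],"turn":0},{"xyz":[-0.0003,0.0012,0],"turn":0},{"xyz":[-0.0003,0.0012,0],"turn":0},{"xyz":[0,0,0],"turn":0}])

```text
clock: 8.38
tcp_pos: [0.5387, 0.059, 0.2153]
orientation: [3.108, 0.435, 0.007]
contact_force: [1.8, -7.9, 12.0]
grip_width: -0.0
```

Call:
apply_moves(deltas=[{"xyz":[-0.0003,0.001,0],"turn":0},{"xyz":[-0.0003,0.001,0],"turn":0},{"xyz":[-0.0003,0.001,0],"turn":0},{"xyz":[0,0,0],"turn":0}])

```text
clock: 8.72
tcp_pos: [0.5379, 0.062, 0.2153]
orientation: [3.108, 0.435, 0.007]
contact_force: [1.8, -7.9, 11.1]
grip_width: 0.0
```

```bash
python3 look.py 8
```

```text
8.7167 [0.5378561  0.06202687 0.21534301] [ 1.79740587 -7.87957811 11.10111994]
```

View pics/l8.png

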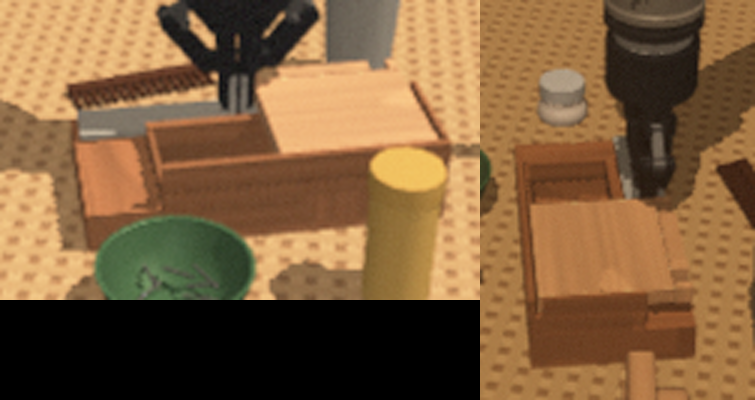

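View pics/w8.png

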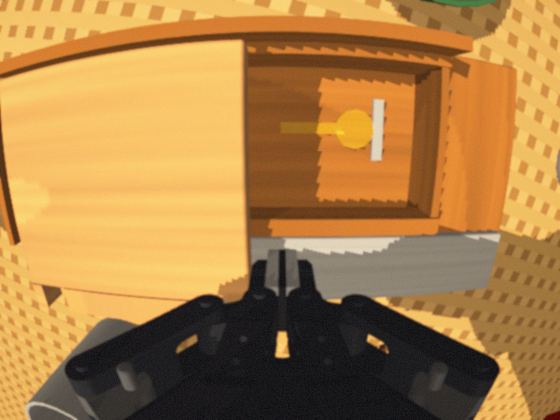

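```bash
python3 - <<'E'
from h import *
p=[.5785,.079,.275]
S=lambda q:((q-[210,180])*3).round(0); D=lambda q:((q-[220,150])*2.5+[480,0]).round(0)
for l in (80,85,90):
  print(l,"scene -y+x top",S(proj("scene",world(p,(57,-80+l,68)))),"side +y+x top",D(proj("side",world(p,(57,40+l,68)))),"wrist -y", fproj(world(p,[(57,-80+l,68),(0,-80+l,68)])).round(1))
print(fproj(world(p,[(65,-135,34),(-28,-130,42),(-64,-130,42)])))
E
python3 - <<'E'
import cv2
a=cv2.imread("pics/l8.png")[40:200,130:460]; cv2.imwrite("pics/c8.png",cv2.resize(a,None,fx=2.4,fy=2.4,interpolation=cv2.INTER_CUBIC))
E
```

```text
80 scene -y+x top [[268. 153.]] side +y+x top [[537. 289.]] wrist -y [[267.9  44. ]
 [268.1 199.9]]
85 scene -y+x top [[275. 152.]] side +y+x top [[537. 294.]] wrist -y [[253.6  44.3]
 [254.7 199.9]]
90 scene -y+x top [[282. 151.]] side +y+x top [[538. 298.]] wrist -y [[239.5  44.7]
 [241.4 199.9]]
[[518.36545984  71.14329878]
 [501.8665614  236.17591094]
 [487.37144885 290.96921297]]
```

View pics/c8.png

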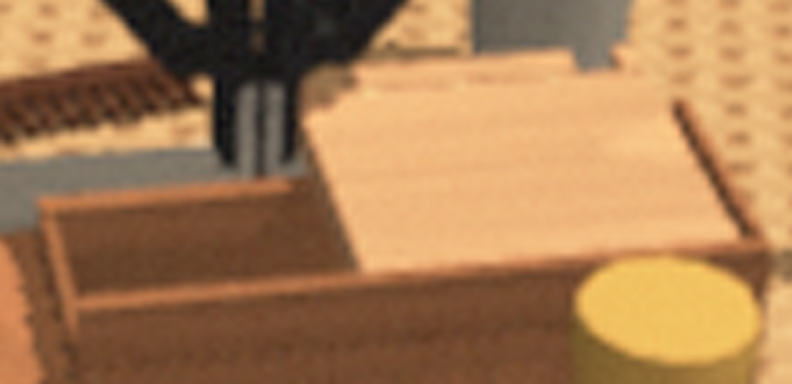

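Call:
apply_moves(deltas=[{"xyz":[-0.0003,0.001,0],"turn":0},{"xyz":[-0.0003,0.001,0],"turn":0},{"xyz":[0,0,0],"turn":0},{"xyz":[0,0,0],"turn":0}])

```text
clock: 9.2
tcp_pos: [0.5373, 0.0639, 0.2154]
orientation: [3.108, 0.435, 0.007]
contact_force: [1.6, -8.8, 11.5]
grip_width: -0.0002
```

Call:
apply_moves(deltas=[{"xyz":[-0.0003,0.001,0],"turn":0},{"xyz":[-0.0003,0.001,0],"turn":0},{"xyz":[0,0,0],"turn":0},{"xyz":[0,0,0],"turn":0}])

```text
clock: 9.53
tcp_pos: [0.5371, 0.0647, 0.2154]
orientation: [3.107, 0.433, 0.007]
contact_force: [2.5, -11.7, 10.7]
grip_width: 0.0002
```

```bash
python3 look.py 9
```

```text
9.5333 [0.53705081 0.06471368 0.2153508 ] [  2.45584215 -11.74399177  10.71596636]
```

View pics/w9.png

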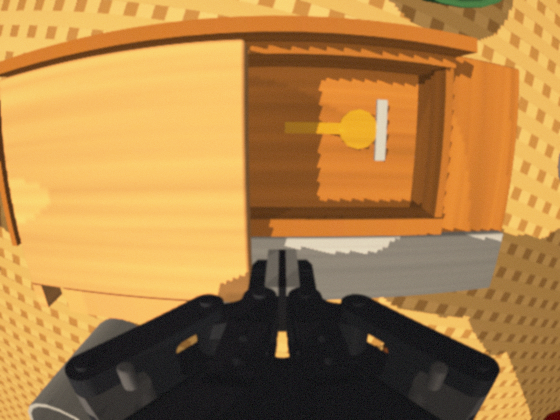

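View pics/l9.png

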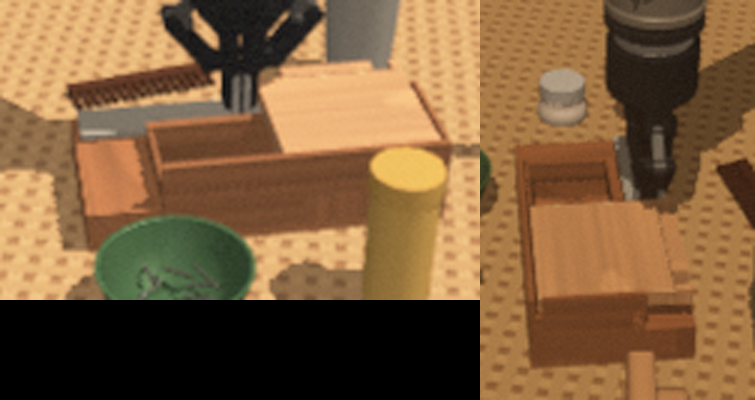

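Call:
apply_moves(deltas=[{"xyz":[0,0,-0.0],"turn":0},{"xyz":[0,0,0.002],"turn":0},{"xyz":[0,0,0.002],"turn":0},{"xyz":[0,0,0.002],"turn":0},{"xyz":[0,0,0.002],"turn":0},{"xyz":[0,0,0.002],"turn":0},{"xyz":[0,0,0],"turn":0}])

```text
clock: 10.27
tcp_pos: [0.5356, 0.0666, 0.2241]
orientation: [3.109, 0.436, 0.003]
contact_force: [3.0, -5.3, 1.3]
grip_width: 0.0001
```

Call:
apply_moves(deltas=[{"xyz":[0.0005,-0.002,0.001],"turn":0},{"xyz":[0.0005,-0.002,0.001],"turn":0},{"xyz":[0.001,-0.004,0.002],"turn":0},{"xyz":[0,0,0.02],"turn":0},{"xyz":[0,0,0.03],"turn":0},{"xyz":[0,0,0.03],"turn":0},{"xyz":[0,0,0.03],"turn":0},{"xyz":[0,0,0.02],"turn":0},{"xyz":[0,0,0],"turn":0},{"xyz":[0,0,0],"turn":0}])

```text
clock: 11.1
tcp_pos: [0.5369, 0.0604, 0.359]
orientation: [-3.111, -0.44, -0.004]
contact_force: [0.0, -0.3, -0.6]
grip_width: 0.0001
```

```bash
python3 look.py 10; python3 - <<'E'
import cv2
a=cv2.imread("pics/w10.png")
cv2.imwrite("pics/w10c.png",cv2.resize(a[0:300,:],None,fx=1.4,fy=1.4,interpolation=cv2.INTER_CUBIC))
from h import *
p=[.5785,.079,.275]
for l in(0,85,90): print(l,fproj(world(p,[(57,-80+l,68),(0,-80+l,68)])).round(1).tolist())
for z in(42,50): print(z,fproj(world(p,[(65,-135,34),(-28,-130,z),(-64,-130,z)])).round(1).tolist())
E
```

```text
11.1 [0.53692823 0.06044439 0.35904705] [ 0.04845045 -0.32920913 -0.59972085]
0 [[376.1, 78.1], [373.4, 148.0]]
85 [[268.8, 73.9], [268.6, 145.7]]
90 [[262.3, 74.0], [262.3, 145.7]]
42 [[421.5, 78.0], [414.0, 176.2], [409.8, 212.5]]
50 [[421.5, 78.0], [417.3, 178.1], [412.8, 215.2]]
```

View pics/w10c.png

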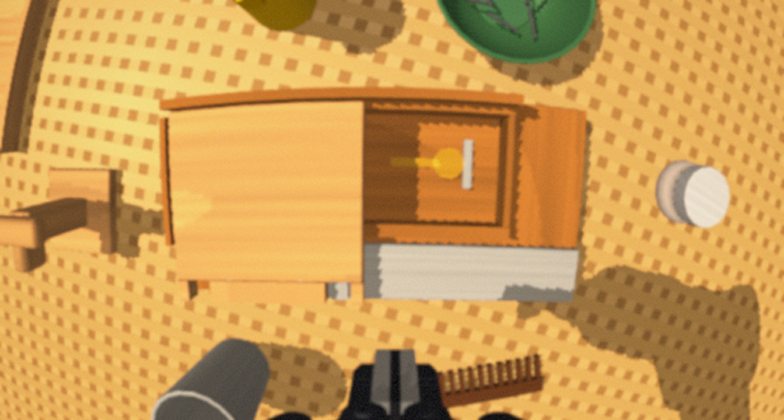

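View pics/l10.png

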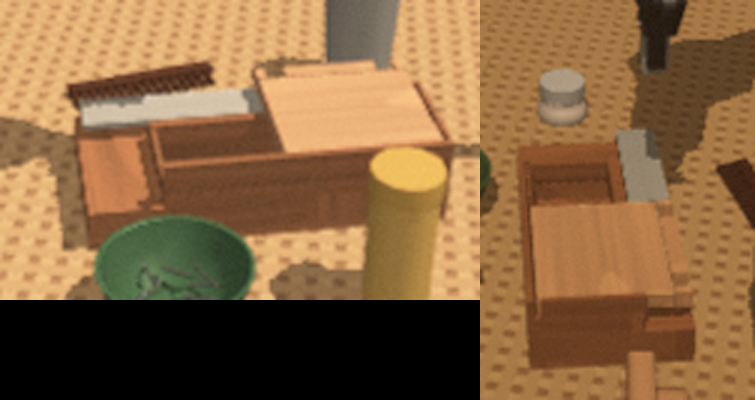

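```bash
python3 - <<'E'
import cv2,numpy as np
a=cv2.imread("pics/w10.png")[60:225,105:430]; cv2.imwrite("pics/w10d.png",cv2.resize(a,None,fx=2.4,fy=2.4,interpolation=cv2.INTER_CUBIC))
b=cv2.imread("pics/w10.png")[190:225,220:280]; cv2.imwrite("pics/w10e.png",cv2.resize(b,None,fx=10,fy=10,interpolation=cv2.INTER_CUBIC))
E
```

```text
(no output)
```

View pics/w10d.png

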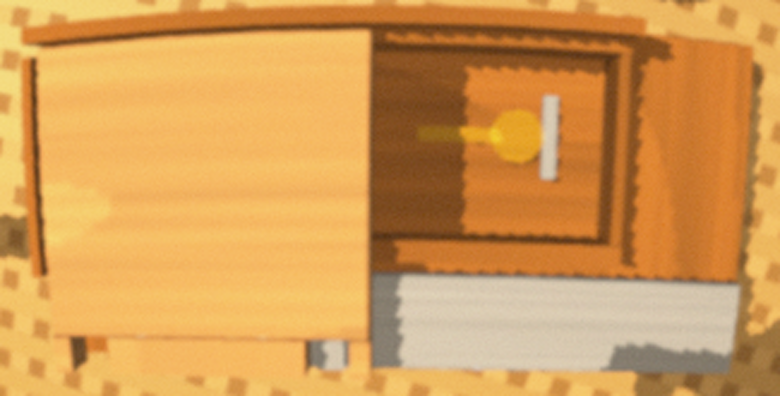

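View pics/w10e.png

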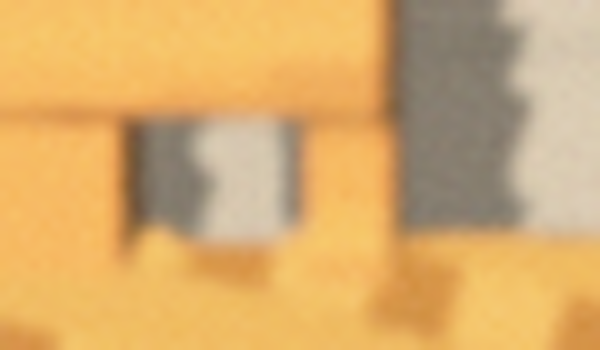

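```bash
python3 - <<'E'
from h import *
from scipy.optimize import least_squares
W=lambda u,v:(105+u/2.4,60+v/2.4)
def run(z):
  pts=[(W(753,45),lambda l:(65,-135,34)),(W(740,284),lambda l:(-28,-130,z)),(W(733,371),lambda l:(-64,-130,z)),(W(370,30),lambda l:(57,-80+l,68)),(W(38,52),lambda l:(57,40+l,68))]
  f=lambda q:np.concatenate([fproj(world(q[:3],X(q[3])))[0]-uv for uv,X in pts])
  s=least_squares(f,[.58,.08,.28,88]); print(z,s.x,s.cost,f(s.x).reshape(-1,2).round(1).tolist())
run(50);run(42)
E
```

```text
50 [5.78443871e-01 8.21358775e-02 2.67742761e-01 8.90456528e+01] 2.9696566256762558 [[0.3, -0.9], [0.8, -0.2], [-1.0, 0.7], [1.0, 0.4], [-1.3, -0.1]]
42 [5.78447516e-01 7.98572786e-02 2.65848559e-01 9.13306044e+01] 8.769757769748052 [[2.5, 0.3], [-0.5, -1.2], [-2.1, -1.1], [1.0, 1.1], [-1.3, 0.3]]
```

```bash
python3 - <<'E'
from bench import readout, r
o=readout.get_obs(); print(o["contact_force"],abs(o["qvel"]).max()); print(r.hand_in())
E
```

```text
[0.24104254 0.75551352 0.18784567] 0.007599381552337413
the job is handed in; nothing more can be done
None
```

I opened the key box and handed the job in at about 11 s. The hand-in gives no verdict, so the result below rests on my own checks.

**What I did:** I shut the gripper and pressed the bare end of the catch bar onto its stop, at about 11 N, with the lid still closed. Keeping it pressed, I slid the fingertip along the bar and pushed the lid until the sideways force jumped from 8.8 to 11.7 N and the motion stalled at the end stop. I then lifted straight up so the catch could spring back, and withdrew.

**Last checks:**
- **Lid:** the final wrist-camera fit puts it at about 89 mm open, with 86 mm needed. I judge that fit good to roughly 2 mm, so the margin is modest.
- **Catch:** the "bar up" height fits the picture clearly better than "bar down". The steel tooth shows in the lid's second notch.
- **Box:** it looks flat and shifted about 3–4 mm, mostly during the release.
- **Other things:** they looked unmoved in the pictures, though I did not measure them again.
- **Robot:** clear of everything, with tool force near zero.

**Disagreement:** the first scene/side camera fit and the later wrist-camera fit of the box differed by about 3 mm and 0.007 rad. I used a value between the two.

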